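Hold a lacquered brass blank in the curing box

TASK

Two hangers hang on forked stands; take the one with the flat rectangular blank by its wooden grip, lift it up off its fork and lower the blank through the slot in the curing box's lid, without ramming it, until about three quarters of the blank is inside and the crossbar is still clear of the lid. Finish while holding it there, still and upright in the gripper, resting on nothing. Leave the disc hanger and everything else on the bench alone.

Things in the scene. Friction and masses are not known exactly. Their poses are not given: they have to be found in the camera images.
- blank_hanger: Hanger to use, 0.14-0.28 kg. Origin: middle of its steel crossbar's underside; z up, y along the crossbar. Crossbar 10 (x) x 90 (y) x 8 mm, z 0 to 8; light wooden grip block on it 22 x 22 mm, z 8 to 50. Below it the RECTANGULAR brass blank, 6 mm thick (x), 44 wide (y), down to z -80, the last 8 mm narrowing to 28 wide. It hangs by the crossbar's ends on blank_stand; a half turn looks the same.
- blank_tip (a point): Point on blank_hanger: middle of the blank's lower end, 80 mm below the hanger's origin.
- blank_grip (a point): Point on blank_hanger: on the axis of the wooden grip block, 33 mm above the hanger's origin, a good place for the TCP; the block may be gripped on either pair of faces.
- blank_stand: Fixed stand. Origin: underside centre of its 110 x 110 x 14 mm foot. Two 8 mm thick prongs along its x, at y -32 and +32, tops 140 mm up, run from a post at x -46 (16 mm thick, 140 tall) to x +24, then turn up 14 mm at x +31. The hanger sits within 8 mm of x 0 (y within 3), crossbar along the stand's y. The blank fits between the prongs (56 mm apart): straight up is clear.
- disc_hanger: The other hanger, to be left alone: same crossbar, grip block and origin, but with a ROUND brass disc, 54 mm across, on a 12 mm wide neck, hanging to 80 mm below the origin.
- disc_stand: Fixed stand of disc_hanger, same as blank_stand. The two stands and the curing box take the left, middle and right places in any order.
- curing_box: Fixed hollow grey box with an amber window on its +x side and a slot in its lid. Origin: centre of its underside on the table. 140 (x) x 150 (y) mm, lid surface 98 mm above the table, inner floor 8 mm above the table.
- slot (a point): Centre of the slot's mouth, at the top of its rolled steel lip, 103 mm above the table; axes as the box's. Slot 8 mm (x) by 46 mm (y), long side along the box's y: 2 mm more than the blank both ways. The lip is rounded, radius 5 mm, and guides the blank in; the narrow part is 5 to 15 mm below this point, then it is hollow to 95 mm below.
- flux_jar: Bystander, leave alone: small closed jar, 44 mm across, 55 mm tall. Origin: about its underside.
- findings_tray: Bystander, leave alone: white open tray with four compartments, 60 x 60 x 18 mm. Origin: about its underside.
- hammer: Bystander, leave alone: small hammer lying flat, 200 mm long. Origin: about its underside.
- needle_tool: Bystander, leave alone: thin-bladed hand tool lying flat, 160 mm long. Origin: about its underside.
- ring_mandrel: Bystander, leave alone: upright steel ring mandrel on a 60 mm round foot, 110 mm tall. Origin: about its underside.
- steel_block: Bystander, leave alone: flat steel block 70 x 70 x 25 mm. Origin: about its underside.
- oil_bottle: Bystander, leave alone: small bottle, 40 mm across, 85 mm tall. Origin: about its underside.
Things that resemble listed ones, but are neither listed nor needed, are in the scene too. What is shaped like the curing_box but red is not meant.

How it is judged (in metres and radians):
On the way:
1. the hanger with the rectangular blank is lifted off its fork in the gripper, touching neither stand nor box (z of blank_hanger in the frame of blank_stand above 0.165 m and contact force between the fingers and blank_hanger above 1 N and contact force between blank_hanger and blank_stand below 0.1 N and contact force between blank_hanger and curing_box below 0.1 N), for 0.1 s.
At the end, for the whole second after the job is handed in: Blank tip 40 to 77 mm below the slot's lip top and within 10 mm of its centre in plan; hanger upright within 0.12 rad, in line with the slot within 0.2 rad, held by the fingers (over 1 N), under 15 N against the box, still (under 20 mm/s) (z of blank_tip in the frame of slot between -0.077 and -0.04 m and horizontal distance between blank_tip and slot below 0.01 m and angle between the z axis of blank_hanger and the z axis of curing_box, either way round below 0.12 rad and angle between the y axis of blank_hanger and the y axis of curing_box, either way round below 0.2 rad and contact force between the fingers and blank_hanger above 1 N and contact force between blank_hanger and curing_box below 15 N and linear speed of blank_hanger below 0.02 m/s); the arm keeps its last pose, push and grip.
It fails at once if the blank is rammed against the curing box (over 30 N) (contact force between blank_hanger and curing_box above 30 N).
It fails at once if the disc hanger is disturbed (distance of disc_hanger from where it was at the start of the episode above 0.02 m).
It fails at once if a bystander is pushed about or knocked over (distance of any of flux_jar, findings_tray, hammer, needle_tool, ring_mandrel, steel_block, oil_bottle from where it was at the start of the episode above 0.03 m).
It also fails if it takes over 56 s, if anything falls off the work surface, if the arm or the gripper's body presses on something with over 40 N, if the wrist force passes 120 N, or if a joint passes its speed limit or range.

ROBOT

A 6-joint arm with a two-finger parallel gripper is mounted at the origin on the work surface. World frame = base frame: x ahead of the robot, y to its left, z up, the work surface at z = 0. Lengths are in m, angles in degrees, forces in N, time in s.
With the tool pointing down it reaches from about 0.325 to 0.925 m from the base axis. Payload 3.1 kg.
Tool frame: the origin (TCP) lies between the finger pads, 19 mm behind the fingertips; this is the grasp point; z points along the fingers, y is the line along which they close (so a half turn about z gives the same grasp; the last joint's range is limited). The gripper opens to 85 mm and grips with 20 to 120 N. Pads are 22 mm wide; open, the fingers measure 114 mm over their backs; the gripper's body (76 mm by 85 mm) begins 54 mm behind the grasp point. The pads swing forward as they close: fully open they stand 13 mm farther back than shut.
Start: joints at [-79.481, 12.427, 92.441, -0, 75.132, -6.429], TCP at [0.182, -0.598, 0.25] pointing down, gripper open.
Joint ranges: [-157.48, 157.48], [-44.54, 120.13], [17.64, 146.25], [-64.5, 244.5], [7.68, 150.69], [-147.95, 147.95]. Speed limits (degrees/s): [159.86, 159.86, 180, 180, 180, 180].

INTERFACE

Orientations are given as [roll, pitch, yaw] about the fixed x, y, z axes, in that order (R = Rz(yaw) Ry(pitch) Rx(roll)).
In Python, from rig import manip, viewer, hand_in gives the robot as it stands.
- The arm moves only by the shell command python3 -m inch 'ROWS'. ROWS is JSON, a list of rows, each a list of 7 numbers: the shift along the tool's x, y, z scaled (see below), then the turn, a rotation vector about the tool's x, y, z scaled (see below), then the opening, from 0 (shut) to 1 (fully open). In form: [[tx, ty, tz, rx, ry, rz, grip], ...]. A call has exactly 8 rows; each row shifts and turns the commanded pose from where the row before left it, along the tool's axes as they then stand; what a row does not reach is not made up. The controller multiplies each number of a shift by 0.025 m and each number of a turn by 4 degrees. A row lasts 1/12 s, in which the tool goes at most 41.7 mm and 7.16 degrees, less where a joint would pass 70% of its speed; a pose out of reach is approached as far as the arm can. A call with a number of a shift or a turn outside -1 to 1 is refused whole. A call with a gripper value outside its range is refused whole. The fingers move at their own pace and stop on an object; the grip force is fixed at half the most. Time passes only in rows, so rows that do not move let the fingers close, or fill a call up. It gives the time, the measured TCP pose, the force, the opening and the grip force at its end, in the units of the state.
- manip.get_obs(): the state, without advancing time (a new reading comes with each control period).
- viewer.snapshot(name): name is "side" or "top"; returns a dict with "frame" (400x640x3 uint8, red, green, blue), "fx", "fy", "cx", "cy" (pixels), "k1" (the pictures are not rectified: a ray, as slopes to the right and down, at radius r is drawn at 1 + k1 r^2 times it, then the intrinsics apply), "rvec" (rotation vector, rad) and "tvec" (3), from world to camera coordinates, as OpenCV has them. Camera axes: x right, y down, z forward; pixel columns grow to the right and rows downward; lengths in m; the calibration is good to about 2 mm. A picture is of the moment at which its call begins. There is no depth.
- hand_in(): hands the job in; it is judged then, once.
The state is a dict: "t": time; "joint_positions": joint angles; "joint_vel": joint speeds; "joint_torque": joint torques, N m; "ee_pos": TCP position; "orientation": TCP orientation; "wrist_force": force on the tool from outside, world axes, zero at the start; "moment": the same for the moment, N m; "opening": finger opening in m; "grasp_force": force on a finger pad.
Only numpy, scipy, OpenCV 4.12 (cv2) and the standard library are available. Lean on these libraries where they do the work, as an engineer would, in place of code of your own. Each camera call takes 0.05 s, during which the arm holds its last target. There are 200 camera calls.

## Working session

There is one attempt and no reset: what is moved stays moved. The work goes in short steps, Python scripts to look and compute and a shell command to move; the robot and the scene stay as the last step left them, time stands still between calls to the robot, and variables do not carry over. Pictures are saved under pics/ and viewed, at most 10 in all, crops included, and the job is handed in when it is done.

```bash
ls; mkdir -p pics
cat > h.py <<'E'
import numpy as np, cv2
from rig import manip, viewer
def snap(n):
    s=viewer.snapshot(n); s['R']=cv2.Rodrigues(np.array(s['rvec'],float))[0]; s['t']=np.array(s['tvec'],float).ravel()
    s['C']=-s['R'].T@s['t']; s['bgr']=np.array(s['frame'])[:,:,::-1].copy(); return s
def rays(s,px):
    px=np.atleast_2d(px).astype(float)
    d=np.stack([(px[:,0]-s['cx'])/s['fx'],(px[:,1]-s['cy'])/s['fy']],1); u=d.copy()
    for _ in range(20): u=d/(1+s['k1']*(u**2).sum(1,keepdims=True))
    return np.c_[u,np.ones(len(u))]@s['R']
def plane(s,px,z):
    r=rays(s,px); return s['C']+r*((z-s['C'][2])/r[:,2])[:,None]
def proj(s,P):
    c=np.atleast_2d(P)@s['R'].T+s['t']; u=c[:,:2]/c[:,2:]; u=u*(1+s['k1']*(u**2).sum(1,keepdims=True))
    return u*[s['fx'],s['fy']]+[s['cx'],s['cy']]
E
python3 - <<'E'
from h import *
for n in('top','side'):
    s=snap(n); cv2.imwrite(f'pics/{n}0.png',s['bgr']); print(n,s['C'],s['fx'],s['k1'],s['R'][2])
print(manip.get_obs())
E
```

```text
pics
top [0.39540458 0.00777003 1.16358332] 406.42048572236837 -0.05294743753768007 [ 0.16255569 -0.01121204 -0.98663567]
side [0.13700133 0.68746662 0.66924428] 370.6682932702028 -0.05269732235844932 [ 0.44088166 -0.70843452 -0.55112965]
{'t': 0.1, 'joint_positions': array([-7.94801360e+01,  1.24731608e+01,  9.25223252e+01,  1.07676687e-03,
        7.51303680e+01, -6.42816105e+00]), 'joint_vel': array([-0.11960577, -0.06124494, -0.19838746, -0.07066697, -0.01175978,
       -0.05649341]), 'joint_torque': array([-1.08476059e-03, -3.98075294e+01, -3.04970956e+01, -2.27928190e-04,
        4.19604228e-03, -1.45176091e-05]), 'ee_pos': array([ 0.18209117, -0.59714908,  0.24876322]), 'orientation': array([-1.79875054e+02, -1.51238196e-02,  1.69477311e+01]), 'wrist_force': array([-0.27306648, -0.45573513,  1.04817056]), 'moment': array([-0.0099258 , -0.00758596, -0.00778042]), 'grasp_force': 0.0, 'opening': 0.08525186030415374}
```

View pics/top0.png

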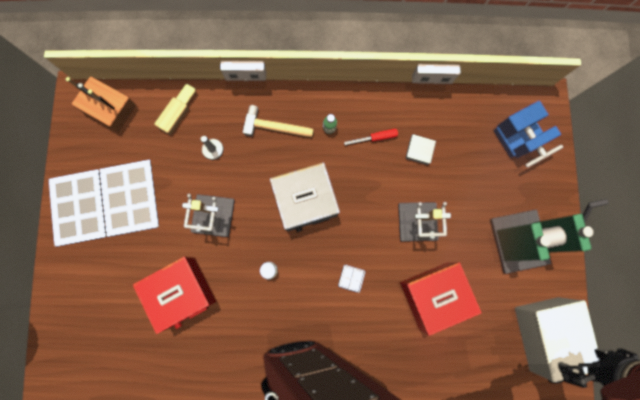

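View pics/side0.png

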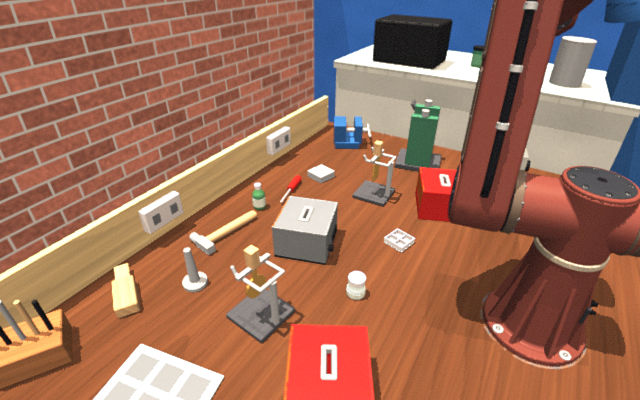

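The top view shows stands with hangers at (207,214) and (428,220), the grey box at (305,196), and red lookalike boxes at (172,295) and (443,298). In the side view the hangers are at (255,285) and (378,175), and the grey box is at (306,228). The candidates for the blank hanger are these two. The next crop should separate rectangle from disc.

Run:
```python
import cv2,numpy as np
a=cv2.imread('pics/side0.png');b=cv2.imread('pics/top0.png')
c=lambda im,x,y,w=40:cv2.resize(im[y-w:y+w,x-w:x+w],(266,266),interpolation=cv2.INTER_CUBIC)
cv2.imwrite('pics/c1.png',np.vstack([np.hstack([c(a,257,285,50),c(a,378,170,35),c(a,306,228)]),np.hstack([c(b,208,213,33),c(b,428,220,33),c(b,305,196)])]))
```

```text
(no output)
```

View pics/c1.png

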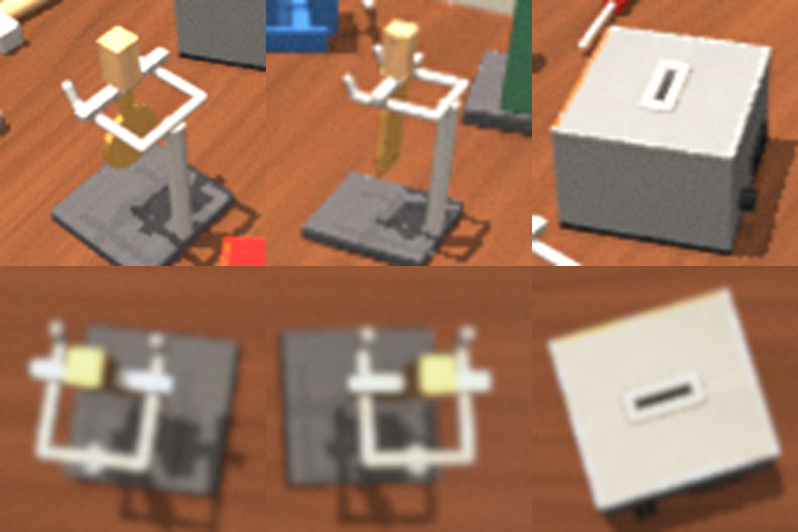

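Bottom-left tile: the left hanger (top px (207,214)) shows a neck and a round disc. The right one (top px (428,220)) shows a straight-edged blank with a tapered end, so that is blank_hanger. The grey box's slot is at top px ≈(305,195).

```bash
cat > m.py <<'E'
from h import *
def comp(mask,xy):
    n,l,st,c=cv2.connectedComponentsWithStats(mask.astype(np.uint8)); 
    i=1+np.argmin(np.hypot(*(c[1:]-xy).T)+1e3*(st[1:,4]<8)); return l==i,c[i],st[i]
t=snap('top'); s=snap('side')
def win(m,x,y,w):
    o=np.zeros_like(m); o[y-w:y+w,x-w:x+w]=m[y-w:y+w,x-w:x+w]; return o
for nm,S,(x,y),w in(('top',t,(433,214),14),('side',s,(378,150),18)):
    hsv=cv2.cvtColor(S['bgr'],cv2.COLOR_BGR2HSV)
    g=(hsv[...,0]>15)&(hsv[...,0]<35)&(hsv[...,1]>70)&(hsv[...,2]>(180 if nm=='top' else 205))
    m,c,st=comp(win(g,x,y,w),(x,y)); print(nm,'grip',c,st,plane(S,c,.19))
    if nm=='top':
        p=np.argwhere(m)[:,::-1]; print(cv2.minAreaRect(plane(S,p,.19)[:,:2].astype(np.float32)*1000))
# slot
for nm,S,(x,y),w in(('top',t,(305,195),14),('side',s,(306,214),10)):
    g=cv2.cvtColor(S['bgr'],cv2.COLOR_BGR2GRAY)
    W=g[y-w:y+w,x-w:x+w]; m,c,st=comp(win(g<130,x,y,w),(x,y))
    P=np.argwhere(m)[:,::-1]; print(nm,'slot',c,st,plane(S,c,.095),plane(S,c,.1))
    q=plane(S,P,.098)[:,:2]*1000; print(cv2.minAreaRect(q.astype(np.float32)))
    q-=q.mean(0);v=np.linalg.svd(q)[2][0] if len(q)<3000 else 0;print('axis',np.degrees(np.arctan2(v[1],v[0])))
# box lid outline, top
g=cv2.cvtColor(t['bgr'],cv2.COLOR_BGR2HSV)
m,c,st=comp(win((g[...,1]<60)&(g[...,2]>140),305,195,42),(305,195))
cs,_=cv2.findContours(m.astype(np.uint8),0,1); k=max(cs,key=cv2.contourArea)[:,0]
print('lid',st,cv2.minAreaRect(plane(t,k,.098)[:,:2].astype(np.float32)*1000))
# stand foot
m,c,st=comp(win((g[...,1]<90)&(g[...,2]<110)&(g[...,2]>50),424,221,28),(415,215))
cs,_=cv2.findContours(m.astype(np.uint8),0,1); k=max(cs,key=cv2.contourArea)[:,0]
print('foot',st,cv2.minAreaRect(plane(t,k,.014)[:,:2].astype(np.float32)*1000))
# crossbar white ends
m=win((g[...,1]<60)&(g[...,2]>190),428,211,25); m=m.copy(); cv2.imwrite('pics/wm.png',cv2.resize(np.hstack([m[185:245,395:460].astype(np.uint8)*255,g[185:245,395:460,2]]),None,fx=5,fy=5,interpolation=0))
for dx in(-18,-15,-12,12,15,18): pass
E
python3 m.py
```

```text
top grip [436.8115942  213.43478261] [433 209   9  10  69] [[ 0.51704605 -0.30345026  0.19      ]]
((517.02978515625, -303.9388122558594), (19.753215789794922, 22.76495361328125), 87.91827392578125)
side grip [378.09090909 142.27272727] [374 140   9   5  22] [[ 0.51660327 -0.30368329  0.19      ]]
top slot [304.16666667 194.72222222] [297 192  15   6  36] [[0.57510139 0.02087205 0.095     ]] [[0.57426057 0.02081074 0.1       ]]
((574.3970336914062, 20.982595443725586), (5.963144302368164, 39.5489387512207), 19.399686813354492)
axis 107.71901404732647
side slot [305.5    213.8125] [304 210   4   8  16] [[0.5771275  0.01769422 0.095     ]] [[0.57329528 0.02352599 0.1       ]]
((575.0548706054688, 19.611827850341797), (5.089693546295166, 32.59526062011719), 16.360424041748047)
axis -70.22286380086045
lid [ 270  163   70   66 2922] ((571.92724609375, 20.211265563964844), (141.0970458984375, 154.0435028076172), 17.960895538330078)
foot [399 204  39  37 264] ((488.74725341796875, -280.1226806640625), (145.82281494140625, 74.30533599853516), 48.007659912109375)
```

View pics/wm.png

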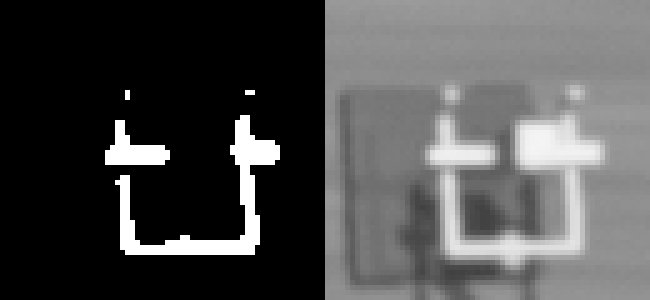

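```bash
python3 - <<'E'
from h import *
s=snap('top')
A=plane(s,[[416,216.2],[450.6,215.6]],.148); print(A, np.degrees(np.arctan2(A[0,1]-A[1,1],A[0,0]-A[1,0]))-90, A.mean(0))
E
python3 -m inch '[[0,0,-0.5,0,0,0.5,1],[0,0,-0.5,0,0,0.75,1],[0,0,-0.5,0,0,0.75,1],[0,0,-0.5,0,0,0.75,1],[0,0,0,0,0,0.75,1],[0,0,0,0,0,0.75,1],[0,0,0,0,0,0,1],[0,0,0,0,0,0,1]]'
```

```text
[[ 0.51467748 -0.26327539  0.148     ]
 [ 0.51712876 -0.3521982   0.148     ]] 1.5790334037417892 [ 0.51590312 -0.30773679  0.148     ]
t: 0.92
ee_pos: [0.1822, -0.5977, 0.2997]
orientation: [-180.0, 0.0, 0.0]
wrist_force: [0.2, 0.5, -0.1]
opening: 0.0855
grasp_force: 0.0
```

```bash
python3 -m inch '[[0.5,-0.4,0,0,0,0,1],[0.9,-0.8,0,0,0,0,1],[0.9,-0.8,0,0,0,0,1],[0.9,-0.8,0,0,0,0,1],[0.9,-0.8,0,0,0,0,1],[0.9,-0.8,0,0,0,0,1],[0.9,-0.8,0,0,0,0,1],[0.9,-0.8,0,0,0,0,1]]'
python3 -m inch '[[0.9,-0.8,0,0,0,0,1],[0.9,-0.8,0,0,0,0,1],[0.9,-0.8,0,0,0,0,1],[0.9,-0.8,0,0,0,0,1],[0.9,-0.8,0,0,0,0,1],[0.9,-0.8,0,0,0,0,1],[0.9,-0.8,0,0,0,0,1],[0.27,-0.1,0,0,0,0,1]]'
python3 -m inch '[[0,0,0,0,0,0,1],[0,0,0.8,0,0,0,1],[0,0,0.8,0,0,0,1],[0,0,0.8,0,0,0,1],[0,0,0.6,0,0,0,1],[0,0,0,0,0,0,1],[0,0,0,0,0,0,1],[0,0,0,0,0,0,1]]'
python3 - <<'E'
from h import *
for n,p in(('side',(378,150)),('top',(433,205))):
    s=snap(n); c=s['bgr'][p[1]-50:p[1]+50,p[0]-50:p[0]+50]; cv2.imwrite(f'/tmp/{n}.png',cv2.resize(c,(400,400),interpolation=2))
cv2.imwrite('pics/pre.png',np.hstack([cv2.imread('/tmp/side.png'),cv2.imread('/tmp/top.png')]))
E
```

```text
t: 1.58
ee_pos: [0.3538, -0.4458, 0.2997]
orientation: [-180.0, -0.0, 0.0]
wrist_force: [-0.6, -0.4, 0.1]
opening: 0.085
grasp_force: 0.0
t: 2.25
ee_pos: [0.5195, -0.3011, 0.2997]
orientation: [-179.8, -0.1, 0.2]
wrist_force: [-0.4, 0.3, 0.1]
opening: 0.0851
grasp_force: 0.0
t: 2.92
ee_pos: [0.5167, -0.3065, 0.2261]
orientation: [179.9, -0.1, -0.1]
wrist_force: [0.1, 0.2, 0.1]
opening: 0.0855
grasp_force: 0.0
```

View pics/pre.png

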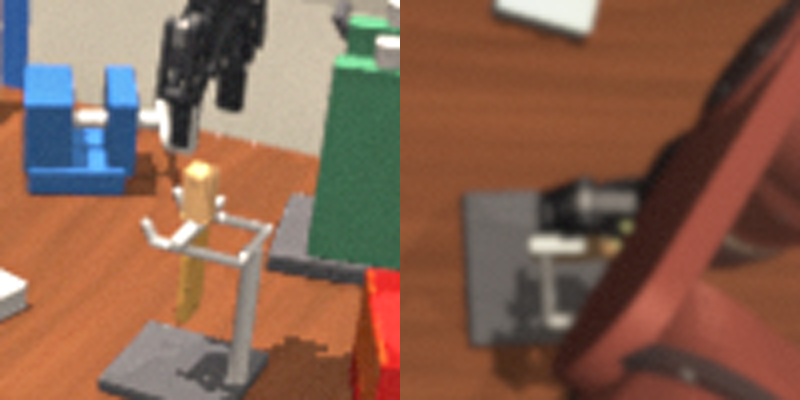

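The open fingers straddle the grip block (side crop, block at (200,195)) and the blank below is rectangular with a narrowed tip. Descending and closing.

```bash
python3 -m inch '[[0,0,0.4,0,0,0,1],[0,0,0.4,0,0,0,1],[0,0,0.4,0,0,0,1],[0,0,0.4,0,0,0,1],[0,0,0.3,0,0,0,1],[0,0,0.18,0,0,0,1],[0,0,0,0,0,0,1],[0,0,0,0,0,0,1]]'
python3 -m inch '[[0,0,0,0,0,0,0.6],[0,0,0,0,0,0,0.5],[0,0,0,0,0,0,0.4],[0,0,0,0,0,0,0.3],[0,0,0,0,0,0,0.2],[0,0,0,0,0,0,0.1],[0,0,0,0,0,0,0],[0,0,0,0,0,0,0]]'
```

```text
t: 3.68
ee_pos: [0.5166, -0.3055, 0.1724]
orientation: [-180.0, 0.0, -0.0]
wrist_force: [0.1, -0.1, 0.4]
opening: 0.0851
grasp_force: 0.0
t: 4.35
ee_pos: [0.517, -0.3058, 0.1735]
orientation: [180.0, -0.0, -0.1]
wrist_force: [0.6, 0.7, 2.6]
opening: 0.0214
grasp_force: 59.6
```

```bash
python3 -m inch '[[0,0,0,0,0,0,0],[0,0,-0.3,0,0,0,0],[0,0,-0.6,0,0,0,0],[0,0,-0.9,0,0,0,0],[0,0,-1,0,0,0,0],[0,0,-1,0,0,0,0],[0,0,-0.6,0,0,0,0],[0,0,-0.4,0,0,0,0]]'
python3 -m inch '[[0,0,0,0,0,0,0],[0,0,0,0,0,0,0],[0,0,0,0,0,0,0],[0,0,0,0,0,0,0],[0,0,0,0,0,0,0],[0,0,0,0,0,0,0],[0,0,0,0,0,0,0],[0,0,0,0,0,0,0]]'
python3 - <<'E'
from h import *
print(manip.get_obs()['ee_pos'])
s=snap('side'); o=manip.get_obs()
p=np.array([.5166,-.3055,.26]);print(proj(s,[[.5166,-.3055,.293],[.5166,-.3055,.18]]))
x,y=proj(s,[p])[0].astype(int); cv2.imwrite('pics/lift.png',cv2.resize(s['bgr'][max(0,y-60):y+60,x-60:x+60],(480,480),interpolation=2)); print(x,y)
E
```

```text
t: 5.02
ee_pos: [0.5172, -0.3062, 0.2955]
orientation: [179.9, -0.1, -0.1]
wrist_force: [-0.4, 0.2, -1.8]
opening: 0.0217
grasp_force: 59.2
t: 5.68
ee_pos: [0.5166, -0.3056, 0.2926]
orientation: [-180.0, 0.0, -0.1]
wrist_force: [-0.1, 0.5, -1.6]
opening: 0.0215
grasp_force: 59.2
[ 0.51664849 -0.30561785  0.29263017]
[[381.42264189 109.75214402]
 [378.03959204 145.03439495]]
380 120
```

View pics/lift.png

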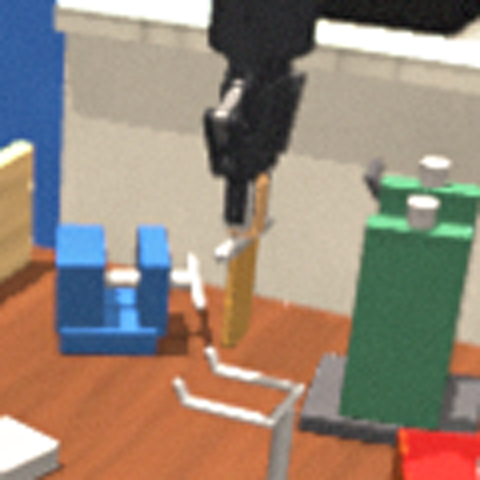

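```bash
python3 -m inch '[[0.15,-0.4,0,0,0,0,0],[0.15,-0.9,0,0,0,0,0],[0.15,-0.9,0,0,0,0,0],[0.15,-0.9,0,0,0,0,0],[0.15,-0.9,0,0,0,0,0],[0.15,-0.9,0,0,0,0,0],[0.15,-0.9,0,0,0,0,0],[0.15,-0.9,0,0,0,0,0]]'
python3 -m inch '[[0.15,-0.9,0,0,0,0,0],[0.15,-0.9,0,0,0,0,0],[0.15,-0.9,0,0,0,0,0],[0.15,-0.9,0,0,0,0,0],[0.15,-0.9,0,0,0,0,0],[0.15,-0.9,0,0,0,0,0],[0.15,-0.9,0,0,0,0,0],[0.07,-0.64,0,0,0,0,0]]'
python3 -m inch '[[0,-0.2,0,0,0,0,0],[0,-0.1,0,0,0,-0.75,0],[0,0,0,0,0,-0.75,0],[0,0,0,0,0,-0.75,0],[0,0,0,0,0,-0.75,0],[0,0,0,0,0,-0.75,0],[0,0,0,0,0,-0.75,0],[0,0,0,0,0,0,0]]'
python3 -m inch '[[0,0,0.5,0,0,0,0],[0,0,0.6,0,0,0,0],[0,0,0.6,0,0,0,0],[0,0,0.3,0,0,0,0],[0,0,0,0,0,0,0],[0,0,0,0,0,0,0],[0,0,0,0,0,0,0],[0,0,0,0,0,0,0]]'
python3 - <<'E'
from h import *
s=snap('side'); o=manip.get_obs();print(o['ee_pos'],o['orientation'])
p=np.array([.5745,.0205,.15])
x,y=proj(s,[p])[0].astype(int); cv2.imwrite('pics/over.png',cv2.resize(s['bgr'][y-75:y+75,x-75:x+75],(600,600),interpolation=2)); print(x,y)
e=o['ee_pos'];print(proj(s,[e,e-[0,0,.113]]))
E
```

```text
t: 6.4
ee_pos: [0.5471, -0.1363, 0.2933]
orientation: [-180.0, -0.0, -0.0]
wrist_force: [0.2, 0.1, -1.8]
opening: 0.0216
grasp_force: 59.1
t: 7.07
ee_pos: [0.5751, 0.0381, 0.2932]
orientation: [-179.9, -0.0, 0.0]
wrist_force: [-0.1, 0.4, -2.5]
opening: 0.0211
grasp_force: 59.2
t: 7.73
ee_pos: [0.5749, 0.0425, 0.2931]
orientation: [180.0, 0.0, 18.0]
wrist_force: [-0.2, -0.3, -1.8]
opening: 0.0213
grasp_force: 59.2
t: 8.4
ee_pos: [0.5759, 0.0427, 0.2443]
orientation: [180.0, -0.1, 17.9]
wrist_force: [0.1, 0.4, -0.6]
opening: 0.0214
grasp_force: 59.2
[0.57584586 0.04272563 0.24432923] [ 1.79949937e+02 -1.27577006e-01  1.79390598e+01]
305 197
[[299.24197954 168.32419391]
 [300.39916587 207.2857413 ]]
```

View pics/over.png

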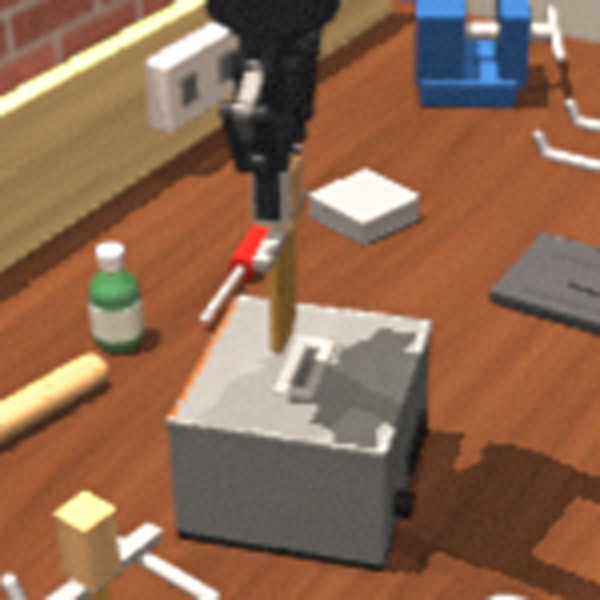

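The blank hangs upright above the box lid, but about 22 mm too far along +y (I typed too many rows). In the crop the tip is at (283,350) and the slot at (305,370). Correcting.

```bash
python3 -m inch '[[-0.1,0.25,0,0,0,0,0],[-0.1,0.3,0,0,0,0,0],[-0.077,0.302,0,0,0,0,0],[0,0,0.3,0,0,0,0],[0,0,0.15,0,0,0,0],[0,0,0,0,0,0,0],[0,0,0,0,0,0,0],[0,0,0,0,0,0,0]]'
python3 - <<'E'
from h import *
s=snap('side'); t=snap('top'); o=manip.get_obs();print(o['ee_pos'],o['orientation'])
e=o['ee_pos'];print(proj(s,[e,e-[0,0,.113],[.5748,.0205,.103]]),proj(t,[e,e-[0,0,.113],[.5748,.0205,.103]]))
a=s['bgr'][170:240,265:345]; b=t['bgr'][160:230,265:345]
cv2.imwrite('pics/over2.png',np.hstack([cv2.resize(x,(400,350),interpolation=2) for x in(a,b)]))
E
```

```text
t: 9.12
ee_pos: [0.5749, 0.0206, 0.2314]
orientation: [-180.0, 0.0, 18.0]
wrist_force: [0.2, 0.7, -1.2]
opening: 0.0214
grasp_force: 59.3
[0.5751488  0.02062326 0.23189118] [ 1.79998739e+02 -1.67298453e-02  1.79683476e+01]
[[304.58942663 169.15012363]
 [305.37829864 207.16779675]
 [305.6183987  212.14313845]] [[303.69450783 184.96711998]
 [304.17186196 193.18490922]
 [304.27580126 194.33450659]]
```

View pics/over2.png

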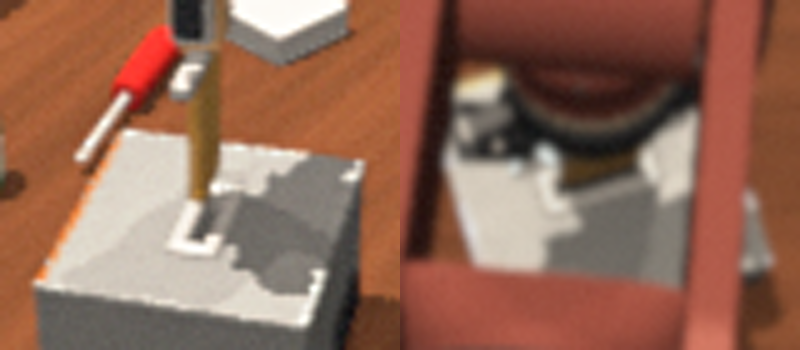

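The tip, at side px (305,210), sits right over the slot at (305.5,213). Lowering slowly while watching the force.

```bash
python3 -m inch '[[0,0,0.1,0,0,0,0],[0,0,0.1,0,0,0,0],[0,0,0.1,0,0,0,0],[0,0,0.1,0,0,0,0],[0,0,0.08,0,0,0,0],[0,0,0.08,0,0,0,0],[0,0,0,0,0,0,0],[0,0,0,0,0,0,0]]'
python3 -m inch '[[0,0,0.04,0,0,0,0],[0,0,0.04,0,0,0,0],[0,0,0.04,0,0,0,0],[0,0,0.04,0,0,0,0],[0,0,0,0,0,0,0],[0,0,0,0,0,0,0],[0,0,0,0,0,0,0],[0,0,0,0,0,0,0]]'
```

```text
t: 9.88
ee_pos: [0.5749, 0.0204, 0.2175]
orientation: [-180.0, 0.0, 17.9]
wrist_force: [0.1, 0.4, -1.2]
opening: 0.0215
grasp_force: 59.3
t: 10.55
ee_pos: [0.5751, 0.0204, 0.2138]
orientation: [180.0, -0.0, 17.9]
wrist_force: [0.4, -0.7, -1.6]
opening: 0.0212
grasp_force: 59.3
```

```bash
for i in 1; do :; done
python3 -m inch '[[0,0,0.03,0,0,0,0],[0,0,0.03,0,0,0,0],[0,0,0.03,0,0,0,0],[0,0,0.03,0,0,0,0],[0,0,0,0,0,0,0],[0,0,0,0,0,0,0],[0,0,0,0,0,0,0],[0,0,0,0,0,0,0]]'
python3 -m inch '[[0,0,0.02,0,0,0,0],[0,0,0.02,0,0,0,0],[0,0,0.02,0,0,0,0],[0,0,0.02,0,0,0,0],[0,0,0,0,0,0,0],[0,0,0,0,0,0,0],[0,0,0,0,0,0,0],[0,0,0,0,0,0,0]]'
```

```text
t: 11.22
ee_pos: [0.5751, 0.0204, 0.2108]
orientation: [180.0, -0.0, 17.9]
wrist_force: [-0.4, 0.0, -1.3]
opening: 0.0211
grasp_force: 59.3
t: 11.88
ee_pos: [0.575, 0.0204, 0.2088]
orientation: [180.0, -0.0, 18.0]
wrist_force: [0.5, 0.5, -1.0]
opening: 0.0218
grasp_force: 59.3
```

```bash
python3 -m inch '[[0,0,0.03,0,0,0,0],[0,0,0.03,0,0,0,0],[0,0,0.03,0,0,0,0],[0,0,0.03,0,0,0,0],[0,0,0,0,0,0,0],[0,0,0,0,0,0,0],[0,0,0,0,0,0,0],[0,0,0,0,0,0,0]]'
python3 -m inch '[[0,0,0.03,0,0,0,0],[0,0,0.03,0,0,0,0],[0,0,0.03,0,0,0,0],[0,0,0.03,0,0,0,0],[0,0,0,0,0,0,0],[0,0,0,0,0,0,0],[0,0,0,0,0,0,0],[0,0,0,0,0,0,0]]'
```

```text
t: 12.55
ee_pos: [0.575, 0.0207, 0.2058]
orientation: [-180.0, -0.0, 17.9]
wrist_force: [0.2, 2.3, 0.4]
opening: 0.0215
grasp_force: 59.4
t: 13.22
ee_pos: [0.5748, 0.0209, 0.2024]
orientation: [-179.9, 0.0, 17.9]
wrist_force: [-0.8, 5.0, -0.0]
opening: 0.0213
grasp_force: 59.4
```

```bash
python3 -m inch '[[0,-0.02,0,0,0,0,0],[0,-0.02,0,0,0,0,0],[0,-0.02,0,0,0,0,0],[0,0,0,0,0,0,0],[0,0,0,0,0,0,0],[0,0,0,0,0,0,0],[0,0,0,0,0,0,0],[0,0,0,0,0,0,0]]'; python3 -m inch '[[0,0,0.03,0,0,0,0],[0,0,0.03,0,0,0,0],[0,0,0.03,0,0,0,0],[0,0,0.03,0,0,0,0],[0,0,0,0,0,0,0],[0,0,0,0,0,0,0],[0,0,0,0,0,0,0],[0,0,0,0,0,0,0]]'
```

```text
t: 13.88
ee_pos: [0.5745, 0.0214, 0.2027]
orientation: [180.0, 0.0, 17.9]
wrist_force: [-0.8, 0.7, -2.5]
opening: 0.0212
grasp_force: 59.2
t: 14.55
ee_pos: [0.5746, 0.0215, 0.1997]
orientation: [180.0, 0.0, 18.0]
wrist_force: [-1.0, -0.4, -1.5]
opening: 0.0214
grasp_force: 59.3
```

```bash
python3 -m inch '[[0,0,0.06,0,0,0,0],[0,0,0.06,0,0,0,0],[0,0,0.06,0,0,0,0],[0,0,0.06,0,0,0,0],[0,0,0.06,0,0,0,0],[0,0,0.06,0,0,0,0],[0,0,0,0,0,0,0],[0,0,0,0,0,0,0]]'; python3 -m inch '[[0,0,0.06,0,0,0,0],[0,0,0.06,0,0,0,0],[0,0,0.06,0,0,0,0],[0,0,0.06,0,0,0,0],[0,0,0.06,0,0,0,0],[0,0,0.06,0,0,0,0],[0,0,0,0,0,0,0],[0,0,0,0,0,0,0]]'
```

```text
t: 15.22
ee_pos: [0.5744, 0.0218, 0.1905]
orientation: [-180.0, 0.0, 17.9]
wrist_force: [0.3, -0.9, -1.5]
opening: 0.0217
grasp_force: 59.3
t: 15.88
ee_pos: [0.5744, 0.0218, 0.1815]
orientation: [-180.0, 0.0, 17.9]
wrist_force: [0.2, -0.2, -1.1]
opening: 0.0215
grasp_force: 59.3
```

```bash
python3 -m inch '[[0,0,0.08,0,0,0,0],[0,0,0.08,0,0,0,0],[0,0,0.08,0,0,0,0],[0,0,0.08,0,0,0,0],[0,0,0.08,0,0,0,0],[0,0,0.08,0,0,0,0],[0,0,0,0,0,0,0],[0,0,0,0,0,0,0]]'; python3 -m inch '[[0,0,0.08,0,0,0,0],[0,0,0.08,0,0,0,0],[0,0,0.08,0,0,0,0],[0,0,0.08,0,0,0,0],[0,0,0.08,0,0,0,0],[0,0,0.08,0,0,0,0],[0,0,0,0,0,0,0],[0,0,0,0,0,0,0]]'
python3 -m inch '[[0,0,0,0,0,0,0],[0,0,0,0,0,0,0],[0,0,0,0,0,0,0],[0,0,0,0,0,0,0],[0,0,0,0,0,0,0],[0,0,0,0,0,0,0],[0,0,0,0,0,0,0],[0,0,0,0,0,0,0]]'
python3 - <<'E'
from h import *
s=snap('side'); print(manip.get_obs()['ee_pos'])
cv2.imwrite('pics/fin.png',cv2.resize(s['bgr'][150:250,255:355],(500,500),interpolation=2))
E
```

```text
t: 16.55
ee_pos: [0.5744, 0.0218, 0.1695]
orientation: [-180.0, 0.0, 17.9]
wrist_force: [0.3, -0.3, -1.6]
opening: 0.0213
grasp_force: 59.3
t: 17.22
ee_pos: [0.5744, 0.0219, 0.1575]
orientation: [-180.0, 0.0, 17.9]
wrist_force: [-0.7, -0.2, -1.3]
opening: 0.0214
grasp_force: 59.3
t: 17.88
ee_pos: [0.5746, 0.0218, 0.1578]
orientation: [-180.0, -0.0, 17.9]
wrist_force: [-0.1, -0.3, -1.8]
opening: 0.021
grasp_force: 59.3
[0.57457214 0.02182947 0.15775802]
```

View pics/fin.png

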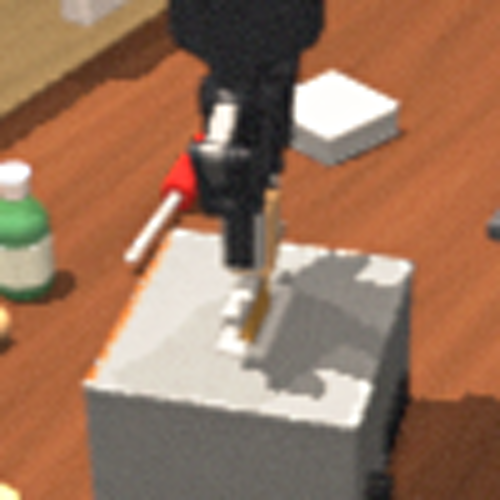

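The blank is in the slot (crop (255,320)). The crossbar is clear of the lid, the hanger is upright, and the wrist force is only its weight. The tip is about 58 mm below the lip.

```bash
python3 -c "
from rig import hand_in
print(hand_in())"
```

```text
the job is handed in; nothing more can be done
None
```

I handed the job in with the rectangular blank held upright and still in the grey box's slot, its tip about 58 mm below the lip and the crossbar clear of the lid; the disc hanger and bystanders were left alone, and `hand_in()` gave no verdict.

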